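# Load the air-filter cell and hold its bayonet collar home

### The arm

A 6-joint arm with a two-finger parallel gripper is mounted at the origin on the work surface. World frame = base frame: x ahead of the robot, y to its left, z up, the work surface at z = 0. Lengths are in m, angles in rad, forces in N, time in s.
With the tool pointing down it reaches from about 0.275 to 0.875 m from the base axis. Payload 12.5 kg.
Tool frame: the origin (TCP) lies between the finger pads; the fingertips stand manip.tip_extent ahead of it and the grasp point (between the pads) is the TCP (manip.tip_extent is the distance from the TCP to the fingertips, in m); z points along the fingers, y is the line along which they close (so a half turn about z gives the same grasp; the last joint's range is limited). The gripper opens to 85 mm and grips with 20 to 120 N. Pads are 22 mm wide; open, the fingers measure 114 mm over their backs; the gripper's body (76 mm by 85 mm) begins 54 mm behind the grasp point. The pads swing forward as they close: fully open they stand 13 mm farther back than shut.
Start: joints at [1.237, 0.351, 1.652, -0, 1.139, -0.085], TCP at [0.135, 0.533, 0.25] pointing down, gripper open.
Joint ranges: [-2.75, 2.75], [-0.79, 2.1], [0.01, 2.65], [-1.57, 4.71], [0.07, 3.14], [-2.87, 2.87]. Speed limits (rad/s): [2.22, 2.22, 2.79, 3.14, 3.14, 3.14].

### API

Orientations are given as a unit quaternion [x, y, z, w].
In Python, from bench import manip gives the robot as it stands.
- The arm moves only by the tool send_rows, never from a script. Its argument "commands" is a list that holds one entry, the list of rows, each a list of 7 numbers: the shift along the tool's x, y, z in m, then the turn, a rotation vector about the tool's x, y, z in degrees, then the finger opening in m, from 0 to 0.0854. In form: [[[x, y, z, rx, ry, rz, hand], ...]]. A call has 1 to 10 rows; each row is the pose to reach, as a shift and turn from the pose commanded when the call began, along the tool's axes at that moment; what a row does not reach only later rows make up. A row lasts 1/8 s, in which the tool goes at most 62.5 mm and 10.7 degrees, less where a joint would pass 70% of its speed; a pose out of reach is approached as far as the arm can. A call with a gripper value outside its range is refused whole. The fingers move at their own pace and stop on an object; the grip force is fixed at half the most. Time passes only in rows, so rows that repeat a pose let the fingers close. It gives the time, the measured TCP pose, the force, the opening and the grip force at its end, in the units of the state.
- manip.state(): the state, without advancing time (a new reading comes with each control period).
- manip.get_image(name): name is "side" or "top" or "wrist"; returns the picture (400x640x3 uint8, red, green, blue); there is no depth.
- manip.camera_model(name): a dict with "intrinsics" (3x3 intrinsics, pixels), "R" (3x3) and "t" (3): a world point X has camera coordinates R X + t. Camera axes: x right, y down, z forward; pixel columns grow to the right and rows downward; lengths in m; the calibration is good to about 2 mm. A picture is of the moment at which its call begins: read the wrist's pose just before it. camera_model takes no time and is no camera call; for the wrist camera it gives the pose at the moment of the call.
- manip.close_job(): hands the job in; it is judged then, once.
The state is a dict: "t": time; "qpos": joint angles; "joint_vel": joint speeds; "joint_torque": joint torques, N m; "position": TCP position; "tool_rot": TCP orientation; "wrist_force": force on the tool from outside, world axes, zero at the start; "ft_torque": the same for the moment, N m; "grip_width": opening from 0.0 (shut) to 1.0 (fully open); "finger_force": force on a finger pad.
Only numpy, scipy, OpenCV 4.12 (cv2) and the standard library are available. Lean on these libraries where they do the work, as an engineer would, in place of code of your own. Each camera call takes 0.05 s, during which the arm holds its last target. There are 200 camera calls.

### The job

The open filter cell already holds one bronze filter disc: lay two more of the three spare discs flat inside, so that it holds exactly three, and leave the last spare where it lies. Then set the knurled collar over the cell, knob up, and turn it until its hidden keyways drop over the pins. Push it fully home against the spring ring and finish while still holding it down with the fingers, leaving the jar, socket and wrench undisturbed.

Things in the scene. Friction and masses are not known exactly. Their poses are not given: they have to be found in the camera images.
- cell_mouth (a point): Centre of the open mouth of the fixed filter cell, level with its rim, 62 mm above the bench; z up. The cell is an upright aluminium cup: outside diameter 48 mm (rim bevelled 1.5 mm over its top 3 mm), bore 40 mm, flat floor 34 mm below the rim.
- housing: The same fixed cell; origin on its axis at bench level. Round grey flange below, 90 mm across, 12 mm thick. Four steel pins, 5 mm thick, 90 degrees apart, stick out of the cup's outside to radius 29 mm, tops 10 mm below the rim; their bearing varies and is not tied to these axes. Under them a steel spring ring, 66 mm across, surrounds the cup, its top 21 mm below the rim when free.
- collar_grip (a point): Centre of the knurled knob of the loose aluminium collar (a cap, about 0.22 kg), on its axis, 45 mm above its lower edge; z up. The collar is 58 mm tall: a round skirt of 68 mm diameter from 0 to 32 mm above the lower edge, ending in a flat shoulder, then a knob of 44 mm diameter from 32 to 58 mm. It stands on the bench, knob up.
- collar: The same collar; origin on its axis at its lower edge. Skirt bore 51 mm, 26 mm deep, open below, with 4 keyways 10 mm wide, 90 degrees apart, hidden, at no marked bearing. Over the cell it stops on the pins with its lower edge 10 mm below the rim; turned at most a quarter turn either way it drops, meets the spring ring at 21 mm and is home at 26 mm, its inside top on the rim.
- spring_ring (a joint): How far the spring ring round the cell is pushed down, m: 0 when free, 0.005 when the collar is fully home. It starts to yield at 6 N and takes 12 N at 0.005; it pushes the collar back up when let go.
- disc0_c (a point): Centre of the bronze filter disc already lying in the cell (34 mm diameter, 10 mm thick, flat, z along its axis); all four discs are alike.
- disc1_c (a point): Centre of a spare bronze filter disc lying flat on the bench: 34 mm diameter, 10 mm thick, about 55 g, z along its axis.
- disc2_c (a point): Centre of a spare bronze filter disc lying flat on the bench: 34 mm diameter, 10 mm thick, about 55 g, z along its axis.
- disc3_c (a point): Centre of a spare bronze filter disc lying flat on the bench: 34 mm diameter, 10 mm thick, about 55 g, z along its axis.
- jar: Bystander: closed white jar, 64 mm diameter, 85 mm tall, standing; origin at the centre of its underside.
- socket: Bystander: steel wrench socket standing on the bench, 32 mm diameter, 50 mm tall; origin at the centre of its underside.
- wrench: Bystander: steel wrench lying on the bench; its own x axis runs along it.

How it is judged:
By the outcome, as a careful person would: the job done as asked, in the order asked, and still so for the second after the job is handed in, while the arm keeps its last pose, push and grip.
It also fails if it takes over 64 s, if anything falls off the work surface, if the arm or the gripper's body presses on something with over 40 N, if the wrist force passes 120 N, or if a joint passes its speed limit or range.

## Working session

There is one attempt and no reset: what is moved stays moved. The work goes in short steps, Python scripts to look and compute and a tool call to move; the robot and the scene stay as the last step left them, time stands still between calls to the robot, and variables do not carry over. Pictures are saved under pics/ and viewed, at most 13 in all, crops included, and the job is handed in when it is done.

Besides the shell and the picture viewer there is one more tool, called after "Request:" as name(argument=value, ...) on one line, values as JSON. send_rows: Moves the arm, as the interface text tells. Its arguments: {"type":"object","properties":{"commands":{"type":"array","items":{"type":"array","items":{"type":"array","items":{"type":"number"}}}}},"required":["commands"]}

```bash
ls; mkdir -p pics
python3 - <<'E'
from bench import manip
import cv2,numpy as np
s=manip.state(); print({k:np.round(v,4) for k,v in s.items()}); print(manip.tip_extent)
for n in ["top","side"]:
    cv2.imwrite(f"pics/{n}0.png",cv2.cvtColor(manip.get_image(n),cv2.COLOR_RGB2BGR))
    m=manip.camera_model(n); print(n,[np.round(m[k],3).tolist() for k in ("intrinsics","R","t")])
E
```

```text
pics
{'t': np.float64(0.0), 'qpos': array([ 1.2374,  0.3513,  1.6525,  0.    ,  1.1391, -0.0846]), 'joint_vel': array([ 0.0006, -0.0006, -0.0008,  0.0002, -0.0017,  0.0005]), 'joint_torque': array([ 1.80000e-03, -5.06085e+01, -2.91408e+01, -0.00000e+00,
        4.40000e-03, -0.00000e+00]), 'position': array([0.1353, 0.5328, 0.2497]), 'tool_rot': array([ 1.241e-01,  9.923e-01, -6.000e-04, -1.000e-04]), 'wrist_force': array([ 0.2284,  0.1251, -0.2069]), 'ft_torque': array([-0.0071,  0.0173, -0.0446]), 'finger_force': np.float64(0.0), 'grip_width': np.float64(1.0002)}
0.019
top [[[379.852, 0.0, 322.039], [0.0, 379.852, 202.815], [0.0, 0.0, 1.0]], [[0.017, -1.0, -0.008], [-0.997, -0.016, -0.077], [0.077, 0.01, -0.997]], [-0.014, 0.59, 1.081]]
side [[[361.635, 0.0, 321.061], [0.0, 361.635, 201.972], [0.0, 0.0, 1.0]], [[-0.694, -0.72, -0.004], [-0.513, 0.499, -0.698], [0.505, -0.482, -0.716]], [0.392, 0.35, 0.669]]
```

View pics/top0.png

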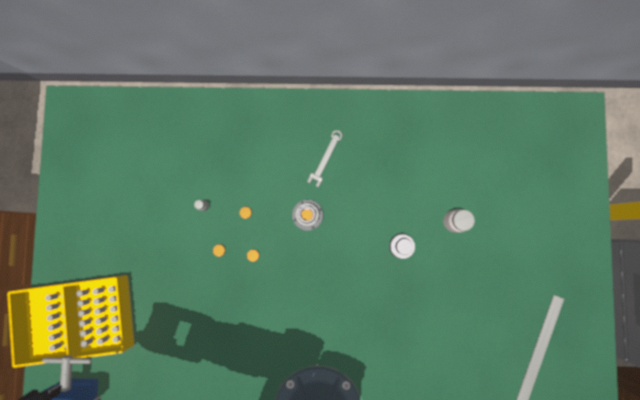

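View pics/side0.png

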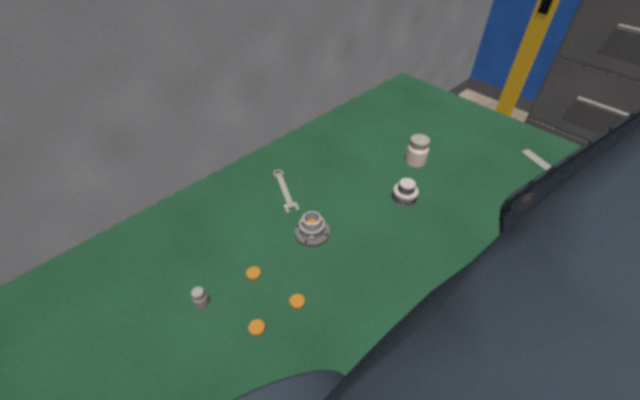

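The top view shows the discs at about (245,213), (219,250) and (252,256), the cell at (307,214) with one disc inside, and the collar at (402,246). The jar is at (459,220), the socket at (201,205) and the wrench near (325,158). The side view agrees.

```bash
cat > h.py <<'E'
from bench import manip
import cv2,numpy as np
from scipy.spatial.transform import Rotation as Ro
def ray(m,uv,z):
    K,R,t=(np.array(m[k]) for k in ("intrinsics","R","t"))
    c=-R.T@t; d=R.T@np.linalg.inv(K)@np.array([uv[0],uv[1],1.])
    return c+d*(z-c[2])/d[2]
def proj(m,X):
    K,R,t=(np.array(m[k]) for k in ("intrinsics","R","t")); p=K@(R@np.array(X)+t); return p[:2]/p[2]
def orange(img,amin=20):
    h=cv2.cvtColor(img,cv2.COLOR_RGB2HSV); mk=cv2.inRange(h,(8,120,90),(24,255,255))
    n,l,s,c=cv2.connectedComponentsWithStats(mk); return [(c[i],s[i]) for i in range(1,n) if s[i,4]>=amin]
def grab(n):
    m=manip.camera_model(n); img=manip.get_image(n); return m,img
def save(n,img): cv2.imwrite(f"pics/{n}.png",cv2.cvtColor(img,cv2.COLOR_RGB2BGR))
def show():
    s=manip.state(); print("t %.2f"%s["t"],"pos",np.round(s["position"],4),"R\n",np.round(Ro.from_quat(s["tool_rot"]).as_matrix(),3),"q",np.round(s["qpos"],2),"F",np.round(s["wrist_force"],1),"gw",round(float(s["grip_width"]),3),round(float(s["finger_force"]),1)); return s
def totool(p):
    s=manip.state(); return Ro.from_quat(s["tool_rot"]).inv().apply(np.array(p)-s["position"])
E
python3 - <<'E'
from h import *
s=show()
for n in("top","side"):
    m,img=grab(n)
    for c,st in orange(img):
        print(n,np.round(c,1),st[4],np.round(ray(m,c,0.010),4), "z.038",np.round(ray(m,c,.038),4))
    g=cv2.inRange(cv2.cvtColor(img,cv2.COLOR_RGB2HSV),(0,0,0),(180,70,255)) # non-green greyish
    k,l,st,c=cv2.connectedComponentsWithStats(g)
    for i in range(1,k):
        if 60<st[i,4]<3000: print(n,"grey",np.round(c[i],1),st[i],np.round(ray(m,c[i],0.03),3))
m=manip.camera_model("wrist");print("wristcam",-np.array(m["R"]).T@m["t"],np.round(m["R"],3),m["intrinsics"][0][0])
E
```

```text
t 0.10 pos [0.1353 0.5328 0.2498] R
 [[-0.969  0.246 -0.   ]
 [ 0.246  0.969 -0.001]
 [ 0.    -0.001 -1.   ]] q [ 1.24  0.35  1.65 -0.    1.14 -0.08] F [-0.2 -0.7 -0.7] gw 1.002 0.0
top [625.2 210.7] 481 [ 0.5827 -0.8883  0.01  ] z.038 [ 0.5807 -0.8663  0.038 ]
top [245.2 212.3] 106 [0.5601 0.2209 0.01  ] z.038 [0.5587 0.215  0.038 ]
top [306.6 214.3] 84 [0.557  0.0403 0.01  ] z.038 [0.5557 0.039  0.038 ]
top [  1.3 231.8] 128 [0.491 0.938 0.01 ] z.038 [0.4913 0.914  0.038 ]
top [ 23.8 247.8] 382 [0.4455 0.8677 0.01  ] z.038 [0.447  0.8455 0.038 ]
top [ 12.3 248.4] 282 [0.4431 0.9014 0.01  ] z.038 [0.4446 0.8784 0.038 ]
top [218.7 250. ] 112 [0.4487 0.2949 0.01  ] z.038 [0.4501 0.2871 0.038 ]
top [252.7 255.1] 112 [0.4357 0.1951 0.01  ] z.038 [0.4375 0.1898 0.038 ]
top [ 59.  325.9] 4962 [0.2236 0.7479 0.01  ] z.038 [0.2307 0.7287 0.038 ]
top [101.5 288.7] 32 [0.3313 0.6314 0.01  ] z.038 [0.3357 0.6151 0.038 ]
top [ 55.  295.3] 40 [0.3101 0.7657 0.01  ] z.038 [0.315  0.7461 0.038 ]
top [102.2 298.5] 34 [0.3035 0.6276 0.01  ] z.038 [0.3086 0.6114 0.038 ]
top [ 55.8 305.1] 37 [0.2823 0
[... 1178 characters left out ...]
38 ]
side [296.9 300.9] 180 [0.4378 0.1964 0.01  ] z.038 [0.4251 0.2056 0.038 ]
side [256.5 327.1] 213 [0.4509 0.2959 0.01  ] z.038 [0.4377 0.3012 0.038 ]
side grey [544.5   5.7] [540   0  10  13  66] [ 0.841 -2.022  0.03 ]
side grey [417.4 150.4] [404 133  27  36 744] [ 0.557 -0.408  0.03 ]
side grey [284.9 191.1] [272 168  28  46 477] [0.704 0.006 0.03 ]
side grey [405.2 191.8] [392 177  28  30 669] [ 0.471 -0.231  0.03 ]
side grey [311.8 229.7] [ 294  210   37   38 1017] [0.55  0.047 0.03 ]
side grey [199.4 297.4] [190 285  20  25 366] [0.58  0.347 0.03 ]
wristcam [0.05966882 0.55312985 0.37398106] [[ 0.246  0.969 -0.001]
 [ 0.924 -0.234  0.302]
 [ 0.293 -0.075 -0.953]] 304.56519424613924
```

Request:
send_rows(commands=[[[-0.375,-0.252,0.115,0,0,75.75,0.07],[-0.375,-0.252,0.115,0,0,75.75,0.07],[-0.375,-0.252,0.115,0,0,75.75,0.07],[-0.375,-0.252,0.115,0,0,75.75,0.07],[-0.375,-0.252,0.115,0,0,75.75,0.07],[-0.375,-0.252,0.115,0,0,75.75,0.07],[-0.375,-0.252,0.115,0,0,75.75,0.07],[-0.375,-0.252,0.115,0,0,75.75,0.055],[-0.375,-0.252,0.115,0,0,75.75,0.055],[-0.375,-0.252,0.115,0,0,75.75,0.055]]])

```text
t: 1.45
position: [0.4364, 0.1969, 0.1353]
tool_rot: [0.707, 0.707, -0.0, -0.0]
wrist_force: [-0.0, 0.7, 0.4]
grip_width: 0.645
finger_force: 0.0
```

Run:
```python
from h import *
show(); print(manip.tip_extent)
m,img=grab("wrist"); save("w1",img)
for c,st in orange(img): print(np.round(c,1),st, np.round(ray(m,c,.0097),4))
```

```text
t 1.45 pos [0.4364 0.1969 0.1353] R
 [[-0.  1. -0.]
 [ 1.  0.  0.]
 [ 0. -0. -1.]] q [0.33 0.39 1.93 0.   0.82 0.33] F [-0.   0.7  0.4] gw 0.645 0.0
0.019
[339.5  76.4] [ 318   53   44   48 1644] [0.4498 0.2976 0.0097]
[470.6 171.6] [ 449  152   44   40 1346] [0.5602 0.2243 0.0097]
[322.1 201.2] [ 303  182   40   39 1163] [0.4368 0.1985 0.0097]
[457.7 383.5] [452 381  12   6  27] [ 0.5806 -0.0032  0.0097]
```

View pics/w1.png

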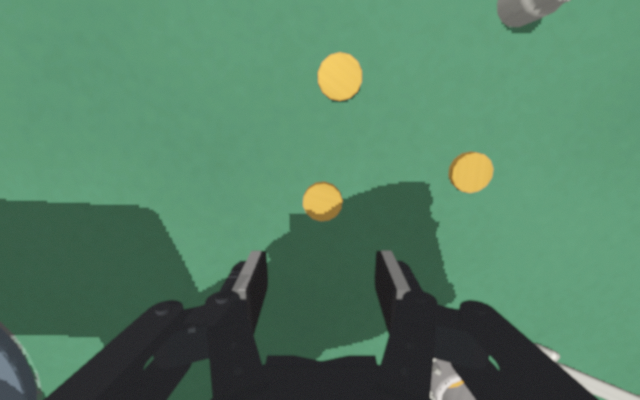

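The wrist view shows disc C at (322,201) between and ahead of the fingers. Disc B is at (340,76) and disc A at (471,172).

Request:
send_rows(commands=[[[0.0016,0.0004,0.06,0,0,0,0.055],[0.0016,0.0004,0.105,0,0,0,0.055],[0.0016,0.0004,0.1123,0,0,0,0.055],[0.0016,0.0004,0.1123,0,0,0,0.03],[0.0016,0.0004,0.1123,0,0,0,0.03],[0.0016,0.0004,0.1123,0,0,0,0.03],[0.0016,0.0004,0.1123,0,0,0,0.03]]])

```text
t: 2.38
position: [0.4381, 0.1986, 0.0245]
tool_rot: [0.707, 0.707, 0.001, 0.001]
wrist_force: [-0.9, 1.6, 9.8]
grip_width: 0.359
finger_force: 29.8
```

Run:
```python
from h import *
show()
m,img=grab("wrist"); save("w2",img[100:400,150:550])
for c,st in orange(img): print(np.round(c,1),st, np.round(ray(m,c,.0097),4))
```

```text
t 2.38 pos [0.4381 0.1986 0.0245] R
 [[ 0.     1.     0.003]
 [ 1.    -0.     0.001]
 [ 0.001  0.003 -1.   ]] q [0.33 0.6  1.97 0.   0.57 0.33] F [-0.9  1.6  9.8] gw 0.359 29.8
[350.7  54.1] [ 311    9   80   91 5615] [0.4498 0.298  0.0097]
[570.2 218.9] [ 530  186   81   68 4184] [0.5588 0.2253 0.0097]
[320.9 266.1] [ 291  234   61   65 3236] [0.4375 0.1996 0.0097]
```

View pics/w2.png

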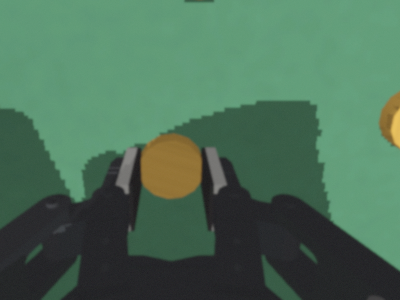

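The crop shows the disc between the pads, with about 10 N upward on the wrist. I'll lift it and check the hold.

Request:
send_rows(commands=[[[0,0,-0.003,0,0,0,0.03],[0,0,-0.03,0,0,0,0.03],[0,0,-0.06,0,0,0,0.03],[0,0,-0.06,0,0,0,0.03],[0,0,-0.06,0,0,0,0.03]]])

```text
t: 3.05
position: [0.437, 0.198, 0.0828]
tool_rot: [0.707, 0.707, -0.0, -0.0]
wrist_force: [-0.0, 0.0, -0.1]
grip_width: 0.357
finger_force: 28.8
```

Run:
```python
from h import *
show()
m,img=grab("wrist"); 
for c,st in orange(img): print(np.round(c,1),st, np.round(ray(m,c,.0097),4))
m,i2=grab("side"); 
for c,st in orange(i2): print(np.round(c,1),st, np.round(ray(m,c,.01),4))
p=proj(m,manip.state()["position"]).astype(int); print(p)
a=cv2.resize(img[150:400,170:470],None,fx=1.3,fy=1.3)
b=cv2.resize(i2[max(0,p[1]-40):p[1]+40,max(0,p[0]-50):p[0]+50],(390,325))
save("w3",np.hstack([a,b]))
```

```text
t 3.05 pos [0.437  0.198  0.0828] R
 [[ 0.  1. -0.]
 [ 1. -0. -0.]
 [-0. -0. -1.]] q [ 0.33  0.48  1.96 -0.    0.7   0.33] F [-0.   0.  -0.1] gw 0.357 28.8
[343.5  69.6] [ 316   39   56   62 2692] [0.4498 0.2978 0.0097]
[505.6 188.5] [ 478  164   56   50 2139] [0.5597 0.2247 0.0097]
[320.8 265.9] [ 291  234   61   65 3249] [0.4363 0.1666 0.0097]
[253.1 273. ] [246 267  15  13 151] [0.5622 0.2223 0.01  ]
[291.8 287.2] [288 281   8  14  77] [0.4711 0.1822 0.01  ]
[256.5 327.2] [249 319  16  17 208] [0.4508 0.296  0.01  ]
[294 283]
```

View pics/w3.png

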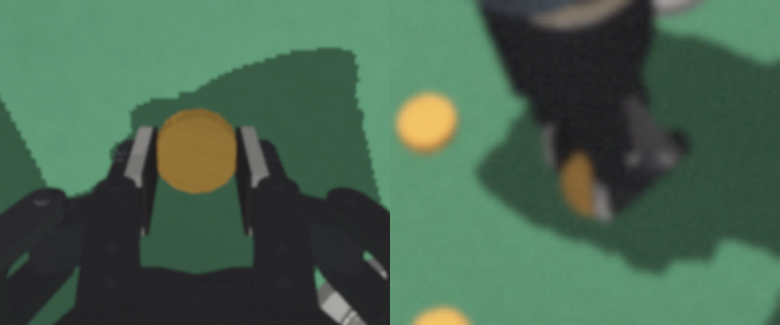

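The wrist half shows disc C held flush with the fingertips at (321,266) in the full image. The side half confirms it has been lifted. I need the tips to stay above the rim, so I'll set it down and regrip about 6 mm higher.

Request:
send_rows(commands=[[[0,0,0.04,0,0,0,0.03],[0,0,0.0575,0,0,0,0.03],[0,0,0.0582,0,0,0,0.03],[0,0,0.0582,0,0,0,0.045],[0,0,0.0582,0,0,0,0.045],[0,0,0.053,0,0,0,0.045],[0,0,0.0525,0,0,0,0.045],[0,0,0.0525,0,0,0,0.03],[0,0,0.0525,0,0,0,0.03],[0,0,0.0525,0,0,0,0.03]]])

```text
t: 4.4
position: [0.4372, 0.1981, 0.0304]
tool_rot: [0.707, 0.707, -0.0, -0.0]
wrist_force: [-0.1, -0.0, 0.3]
grip_width: 0.35
finger_force: 0.0
```

Run:
```python
from h import *
show()
m,img=grab("wrist"); 
for c,st in orange(img): print(np.round(c,1),st, np.round(ray(m,c,.0097),4))
```

```text
t 4.40 pos [0.4372 0.1981 0.0304] R
 [[ 0.  1. -0.]
 [ 1. -0. -0.]
 [-0. -0. -1.]] q [ 0.33  0.59  1.97 -0.    0.58  0.33] F [-0.1 -0.   0.3] gw 0.35 0.0
[351.7  55.1] [ 314   12   76   87 5170] [0.4498 0.298  0.0097]
[563.8 214.2] [ 525  182   79   66 3895] [0.5589 0.2252 0.0097]
[320.3 261.5] [ 292  231   59   62 2991] [0.4362 0.1985 0.0097]
```

The finger force is zero: the tips really are 19 mm ahead of the TCP, so they closed just above the disc. My first grip height was already the right one, so I'll regrip at z = 0.025.

Request:
send_rows(commands=[[[0,0,0,0,0,0,0.05],[0,0,0,0,0,0,0.05],[0,0,0.0055,0,0,0,0.05],[0,0,0.0055,0,0,0,0.027],[0,0,0.0055,0,0,0,0.027],[0,0,0.0055,0,0,0,0.027],[0,0,0.0055,0,0,0,0.027],[0,0,0,0,0,0,0.027],[0,0,-0.06,0,0,0,0.027],[0,0,-0.12,0,0,0,0.027]]])

```text
t: 5.7
position: [0.437, 0.198, 0.152]
tool_rot: [0.707, 0.707, -0.0, -0.0]
wrist_force: [0.5, 0.6, -0.0]
grip_width: 0.339
finger_force: 59.5
```

Run:
```python
from h import *
show()
m,img=grab("wrist"); 
for c,st in orange(img): print(np.round(c,1),st, np.round(ray(m,c,.0097),4))
```

```text
t 5.70 pos [0.437 0.198 0.152] R
 [[ 0.     1.    -0.001]
 [ 1.    -0.    -0.   ]
 [-0.    -0.001 -1.   ]] q [0.33 0.36 1.92 0.   0.86 0.33] F [ 0.5  0.6 -0. ] gw 0.339 59.5
[337.6  79.8] [ 318   58   40   45 1426] [0.4498 0.2976 0.0097]
[461.1 169. ] [ 441  151   41   38 1183] [0.5602 0.2243 0.0097]
[320.8 266. ] [ 293  234   57   65 3119] [0.4362 0.1279 0.0097]
```

Request:
send_rows(commands=[[[-0.1595,0.119,-0.035,0,0,0,0.027],[-0.1595,0.119,-0.035,0,0,0,0.027],[-0.1595,0.119,-0.035,0,0,0,0.027],[-0.1595,0.119,-0.035,0,0,0,0.027],[-0.1595,0.119,-0.035,0,0,0,0.027],[-0.1595,0.119,-0.035,0,0,0,0.027]]])

```text
t: 6.5
position: [0.5553, 0.0397, 0.1851]
tool_rot: [0.707, 0.707, -0.0, -0.0]
wrist_force: [0.7, 0.1, -0.1]
grip_width: 0.335
finger_force: 59.5
```

Run:
```python
from h import *
show()
m,img=grab("wrist"); save("w4",cv2.resize(img[100:310,190:450],None,fx=2.8,fy=2.8))
print(proj(m,(.556,.0385,.062)))
for c,st in orange(img): print(np.round(c,1),st, np.round(ray(m,c,.038),4))
```

```text
t 6.50 pos [0.5553 0.0397 0.1851] R
 [[-0.001  1.    -0.001]
 [ 1.     0.001  0.   ]
 [ 0.    -0.001 -1.   ]] q [-0.01  0.44  1.7   0.    1.01 -0.01] F [ 0.7  0.1 -0.1] gw 0.335 59.5
[322.6291229  205.21847251]
[323.2 196.5] [307 183  33  29 758] [0.5567 0.0392 0.038 ]
[320.9 265.9] [ 292  234   58   64 3114] [ 0.5546 -0.0329  0.038 ]
```

View pics/w4.png

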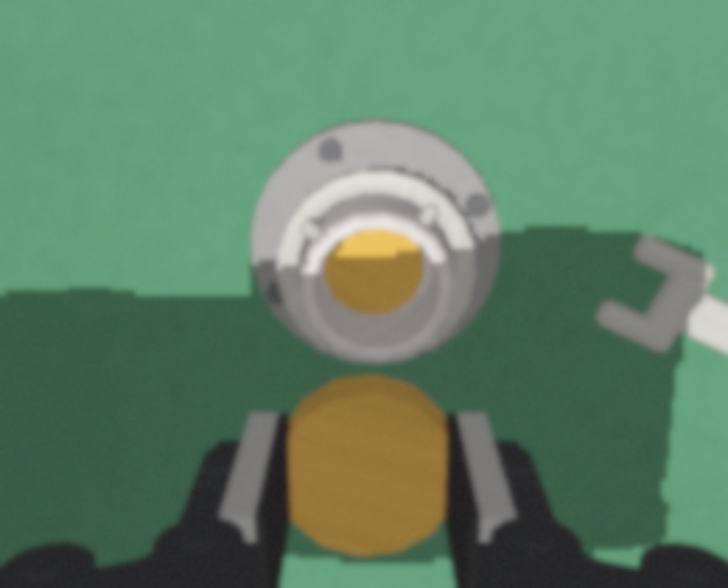

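The crop shows the cell with disc 0 inside. Its rim centre is near full-image (324,205), two pins are at about (343,177) and (301,182), and the held disc is at (321,266). I'll fit the flange and rim circles numerically.

```bash
cat >> h.py <<'E'
def circ(P):
    A=np.c_[2*P[:,:2],np.ones(len(P))]; b=(P[:,:2]**2).sum(1)
    for _ in range(4):
        s=np.linalg.lstsq(A,b,rcond=None)[0]; r=np.sqrt(s[2]+s[0]**2+s[1]**2)
        e=np.abs(np.hypot(P[:,0]-s[0],P[:,1]-s[1])-r); k=e<=max(np.percentile(e,85),4e-4); A,b,P=A[k],b[k],P[k]
    return s[:2],r,len(P)
def flange(m,img,near,z=.012,ylo=None,pix=70):
    h=cv2.cvtColor(img,cv2.COLOR_RGB2HSV); g=cv2.inRange(h,(0,0,0),(180,75,255))
    c=proj(m,(*near,z)); n,l,st,_=cv2.connectedComponentsWithStats(g)
    lab=l[int(c[1])-pix:int(c[1])+pix,int(c[0])-pix:int(c[0])+pix]; v=np.bincount(lab[lab>0]); k=v.argmax()
    cs,_=cv2.findContours((l==k).astype(np.uint8),cv2.RETR_EXTERNAL,cv2.CHAIN_APPROX_NONE)
    P=np.array([ray(m,q[0],z) for q in max(cs,key=len)])
    if ylo is not None: P=P[P[:,1]>ylo]
    return circ(P)
E
python3 - <<'E'
from h import *
s=show()
m,img=grab("wrist")
print("wrist flange",flange(m,img,(.556,.0385),ylo=.03))
for n in("top","side"):
    m2,i2=grab(n)
    try: print(n,flange(m2,i2,(.556,.0385),pix=12))
    except Exception as e: print(e)
# bright rim arc + row profiles through the rim
v=cv2.cvtColor(img,cv2.COLOR_RGB2HSV)
for r in (190,196,200,205,210): print(r,v[r,290:360,2].tolist())
c=[c for c,st in orange(img) if c[1]>240][0]
print("held disc rel TCP",ray(m,c,s["position"][2]-.0145)-s["position"])
for q in((342.9,177.1),(300.7,182.1)): print("pin",ray(m,q,.052))
E
```

```text
t 6.55 pos [0.5553 0.0398 0.1852] R
 [[-0.001  1.    -0.001]
 [ 1.     0.001  0.   ]
 [ 0.    -0.001 -1.   ]] q [-0.01  0.44  1.7   0.    1.01 -0.01] F [ 0.6 -0.3 -0.3] gw 0.34 59.5
wrist flange (array([0.55728419, 0.0412095 ]), np.float64(0.04512095078625709), 126)
top (array([0.34606991, 0.01376452]), np.float64(0.31271809458830857), 392)
side (array([0.56407707, 0.03533148]), np.float64(0.055191315048034394), 53)
190 [209, 214, 215, 215, 213, 205, 185, 155, 141, 167, 197, 217, 229, 232, 229, 218, 200, 177, 163, 176, 205, 223, 230, 234, 235, 235, 235, 235, 235, 235, 235, 235, 234, 234, 234, 234, 234, 234, 234, 234, 227, 207, 185, 174, 174, 173, 171, 171, 167, 162, 157, 171, 197, 218, 226, 225, 217, 201, 178, 148, 127, 124, 130, 134, 137, 139, 139, 137, 132, 121]
196 [134, 135, 137, 137, 137, 135, 139, 163, 190, 209, 219, 223, 215, 193, 166, 151, 151, 150, 152, 152, 153, 152, 152, 151, 151, 149, 149, 150, 150, 150, 151, 151, 151, 151, 152, 151, 152, 152, 153, 153, 152, 152, 151, 151, 151, 152, 152, 151, 151, 152, 150, 149, 148, 146, 140, 139, 144, 148, 148, 147, 141, 132, 130, 132, 
[... 528 characters left out ...]
, 149, 150, 150, 152, 152, 152, 153, 151, 151, 152, 151, 150, 151, 151, 152, 152, 151, 152, 152, 151, 148, 145, 141, 135, 131, 131, 131, 132, 138, 147, 150, 148, 144, 138, 136, 133, 134, 133, 132, 126, 116, 107]
210 [104, 109, 119, 128, 133, 135, 134, 134, 136, 142, 147, 150, 150, 144, 135, 132, 131, 132, 133, 132, 135, 135, 137, 138, 140, 143, 143, 144, 144, 146, 146, 149, 148, 150, 149, 149, 150, 150, 151, 151, 150, 149, 145, 143, 140, 138, 136, 133, 133, 132, 133, 133, 130, 130, 133, 139, 145, 147, 147, 142, 138, 133, 133, 133, 132, 124, 115, 109, 104, 103]
held disc rel TCP [-0.00066203  0.00133374 -0.0145    ]
pin [0.57351101 0.06084632 0.052     ]
pin [0.53705212 0.05635397 0.052     ]
```

Request:
send_rows(commands=[[[0.0004,0.0022,0,0,0,0,0.027],[0.0004,0.0022,0.05,0,0,0,0.027],[0.0004,0.0022,0.08,0,0,0,0.027],[0.0004,0.0022,0.092,0,0,0,0.027],[0.0004,0.0022,0.099,0,0,0,0.027],[0.0004,0.0022,0.102,0,0,0,0.027],[0.0004,0.0022,0.102,0,0,0,0.027]]])

```text
t: 7.58
position: [0.5588, 0.0391, 0.0841]
tool_rot: [0.707, 0.707, 0.0, 0.0]
wrist_force: [-0.1, 0.1, -2.1]
grip_width: 0.334
finger_force: 59.4
```

Run:
```python
from h import *
show()
m,img=grab("wrist"); m2,i2=grab("side"); p=proj(m2,(.557,.04,.062)).astype(int)
save("w5",np.hstack([cv2.resize(img[150:400,170:470],None,fx=1.3,fy=1.3),cv2.resize(i2[p[1]-40:p[1]+40,p[0]-50:p[0]+50],(400,325))]))
```

```text
t 7.58 pos [0.5588 0.0391 0.0841] R
 [[ 0.     1.     0.001]
 [ 1.    -0.     0.   ]
 [ 0.     0.001 -1.   ]] q [-0.01  0.59  1.75  0.    0.8  -0.01] F [-0.1  0.1 -2.1] gw 0.334 59.4
```

View pics/w5.png

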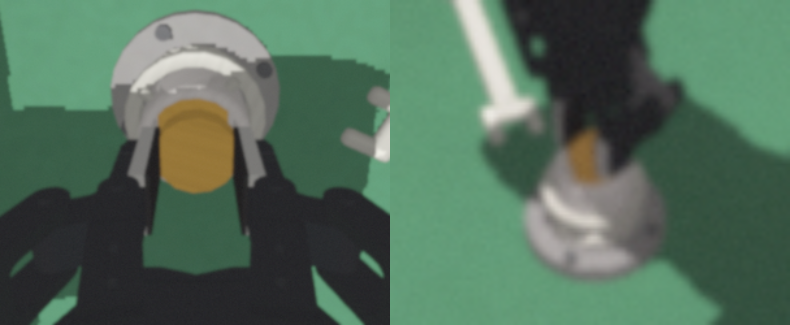

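The left half shows the held disc overlapping the rim, and in the right half it hovers at the mouth. I'll refit the flange from here before releasing.

Run:
```python
from h import *
s=show()
m,img=grab("wrist")
for yl in (.045,.05,.055,.06): print("wrist flange",flange(m,img,(.556,.06),ylo=yl,pix=40))
c=[c for c,st in orange(img) if c[1]>240][0]; print(c)
p=np.array(s["position"])
print("held disc",ray(m,c,p[2]-.0145))
print("rim far/near edges at cell est", [proj(m,(.5573,.0407+d,.062)).round(1) for d in (.0225,.020,-.02)], "disc far bottom",[proj(m,(p[0],p[1]+d,p[2]-.0245)).round(1) for d in(.017,)])
print(cv2.cvtColor(img,cv2.COLOR_RGB2GRAY)[190:245,320].tolist())
```

```text
t 7.67 pos [0.5587 0.039  0.0841] R
 [[ 0.     1.     0.001]
 [ 1.    -0.     0.   ]
 [ 0.     0.001 -1.   ]] q [-0.01  0.59  1.75  0.    0.8  -0.01] F [ 0.9  1.1 -1.3] gw 0.338 59.4
wrist flange (array([0.55727376, 0.04216631]), np.float64(0.04443895481075681), 142)
wrist flange (array([0.55731399, 0.04231488]), np.float64(0.04432692784498567), 141)
wrist flange (array([0.55735304, 0.04261037]), np.float64(0.04407601763518743), 132)
wrist flange (array([0.5573524 , 0.04284506]), np.float64(0.043873164831194814), 128)
[320.26664778 261.98668178]
held disc [0.55777729 0.04259627 0.0695969 ]
rim far/near edges at cell est [array([319.3, 218.7]), array([319.3, 223.3]), array([319.4, 290.7])] disc far bottom [array([322. , 229.9])]
[192, 213, 223, 223, 221, 219, 217, 214, 213, 209, 203, 187, 165, 150, 146, 147, 145, 145, 146, 147, 147, 147, 145, 145, 150, 159, 166, 159, 148, 144, 145, 148, 148, 147, 144, 138, 129, 124, 122, 121, 120, 121, 119, 116, 112, 108, 106, 106, 108, 108, 108, 114, 117, 118, 117]
```

Request:
send_rows(commands=[[[0.0012,-0.0012,0.0005,0,0,0,0.027],[0.0012,-0.0012,0.001,0,0,0,0.027],[0.0012,-0.0012,0.001,0,0,0,0.027]]])

```text
t: 8.1
position: [0.5572, 0.0401, 0.0825]
tool_rot: [0.707, 0.707, -0.0, 0.0]
wrist_force: [-0.8, 0.3, -1.4]
grip_width: 0.337
finger_force: 59.5
```

Request:
send_rows(commands=[[[0,0,0,0,0,0,0.036],[0,0,0,0,0,0,0.045],[0,0,0,0,0,0,0.05],[0,0,-0.05,0,0,0,0.05],[0,0,-0.1,0,0,0,0.05],[0,0,-0.1,0,0,0,0.05],[0,0,-0.1,0,0,0,0.05]]])

```text
t: 8.98
position: [0.5569, 0.0402, 0.182]
tool_rot: [0.707, 0.707, -0.0, -0.0]
wrist_force: [0.2, -0.5, 0.1]
grip_width: 0.584
finger_force: 0.0
```

Run:
```python
from h import *
s=show()
m,img=grab("wrist")
for c,st in orange(img): print(np.round(c,1),st, np.round(ray(m,c,.048),4))
save("w6",cv2.resize(img[120:290,210:430],None,fx=3.3,fy=3.3))
```

```text
t 8.97 pos [0.5569 0.0402 0.182 ] R
 [[ 0.     1.    -0.001]
 [ 1.    -0.     0.   ]
 [ 0.    -0.001 -1.   ]] q [-0.01  0.45  1.7  -0.    1.   -0.01] F [ 0.2 -0.5  0.1] gw 0.584 0.0
[321.8 201.2] [304 185  36  34 996] [0.5569 0.0392 0.048 ]
```

View pics/w6.png

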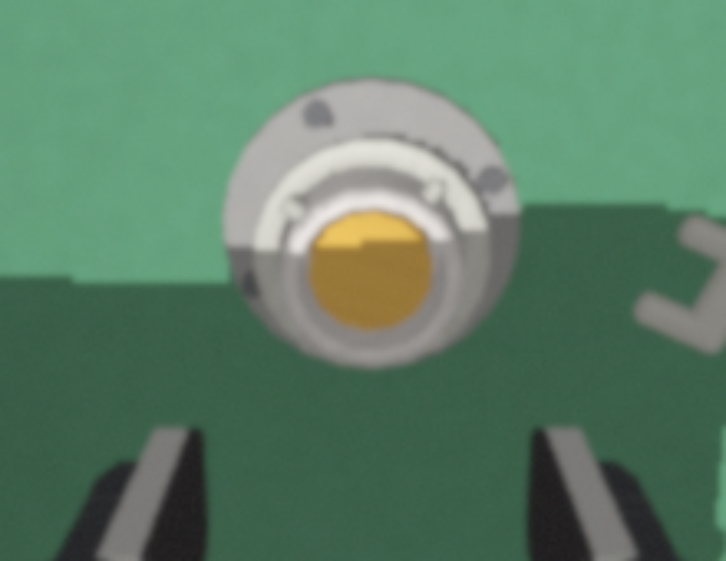

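Disc 2 lies flat in the bore at crop centre (370,270). Its two visible pins are at full-image (341,177) and (298,184). Next is disc A.

Request:
send_rows(commands=[[[0.184,0.0035,0,0,0,0,0.055],[0.184,0.0035,0,0,0,0,0.055],[0.184,0.0035,0.02,0,0,0,0.055],[0.184,0.0035,0.047,0,0,0,0.055],[0.184,0.0035,0.047,0,0,0,0.055],[0.184,0.0035,0.047,0,0,0,0.055]]])

```text
t: 9.78
position: [0.5609, 0.2236, 0.1357]
tool_rot: [0.707, 0.707, -0.0, -0.0]
wrist_force: [0.3, -0.8, 0.1]
grip_width: 0.645
finger_force: 0.0
```

Run:
```python
from h import *
s=show()
m,img=grab("wrist")
for c,st in orange(img): print(np.round(c,1),st, np.round(ray(m,c,.0097),4))
```

```text
t 9.78 pos [0.5609 0.2236 0.1357] R
 [[ 0.001  1.    -0.   ]
 [ 1.    -0.001 -0.   ]
 [-0.    -0.    -1.   ]] q [ 0.3   0.58  1.6  -0.    0.96  0.3 ] F [ 0.3 -0.8  0.1] gw 0.645 0.0
[182.1 113. ] [ 159   91   47   45 1582] [0.4511 0.2978 0.0097]
[322.7 202. ] [ 304  183   39   39 1170] [0.5618 0.2244 0.0097]
```

Request:
send_rows(commands=[[[0.0007,0.0011,0.06,0,0,0,0.05],[0.0007,0.0011,0.102,0,0,0,0.05],[0.0007,0.0011,0.1107,0,0,0,0.05],[0.0007,0.0011,0.1107,0,0,0,0.027],[0.0007,0.0011,0.1107,0,0,0,0.027],[0.0007,0.0011,0.1107,0,0,0,0.027],[0.0007,0.0011,0.1107,0,0,0,0.027],[0.0007,0.0011,0.105,0,0,0,0.027],[0.0007,0.0011,0.045,0,0,0,0.027],[0.0007,0.0011,-0.015,0,0,0,0.027]]])

```text
t: 11.08
position: [0.5614, 0.2248, 0.1522]
tool_rot: [0.707, 0.707, -0.0, -0.0]
wrist_force: [1.1, 0.4, -0.1]
grip_width: 0.333
finger_force: 54.0
```

Run:
```python
from h import *
s=show()
m,img=grab("wrist")
for c,st in orange(img): print(np.round(c,1),st, np.round(ray(m,c,s["position"][2]-.0145)-s["position"],4))
```

```text
t 11.07 pos [0.5614 0.2248 0.1522] R
 [[ 0.     1.    -0.001]
 [ 1.    -0.    -0.   ]
 [-0.    -0.001 -1.   ]] q [0.3  0.56 1.59 0.   0.99 0.3 ] F [ 1.1  0.4 -0.1] gw 0.333 54.0
[190.2 113.9] [ 169   94   43   41 1376] [-0.0577  0.0757 -0.0145]
[320.7 264.2] [ 293  232   56   65 3032] [-0.0007  0.0023 -0.0145]
```

Request:
send_rows(commands=[[[-0.1856,-0.0041,0,0,0,0,0.027],[-0.1856,-0.0041,0,0,0,0,0.027],[-0.1856,-0.0041,0,0,0,0,0.027],[-0.1856,-0.0041,0,0,0,0,0.027],[-0.1856,-0.0041,0.04,0,0,0,0.027],[-0.1856,-0.0041,0.055,0,0,0,0.027],[-0.1856,-0.0041,0.055,0,0,0,0.027]]])

```text
t: 12.0
position: [0.5573, 0.0399, 0.095]
tool_rot: [0.707, 0.707, -0.001, -0.001]
wrist_force: [0.1, -0.6, 0.9]
grip_width: 0.331
finger_force: 54.1
```

Request:
send_rows(commands=[[[-0.0005,0,0.005,0,0,0,0.027],[-0.0005,0,0.01,0,0,0,0.027],[-0.0005,0,0.0125,0,0,0,0.027],[-0.0005,0,0.0125,0,0,0,0.027],[-0.0005,0,0.0125,0,0,0,0.036],[-0.0005,0,0.0125,0,0,0,0.045],[-0.0005,0,0.0125,0,0,0,0.05],[-0.0005,0,-0.04,0,0,0,0.05],[-0.0005,0,-0.087,0,0,0,0.05],[-0.0005,0,-0.087,0,0,0,0.05]]])

```text
t: 13.25
position: [0.5593, 0.0387, 0.186]
tool_rot: [0.707, 0.707, 0.002, 0.002]
wrist_force: [0.3, -0.4, -0.3]
grip_width: 0.586
finger_force: 0.0
```

Run:
```python
from h import *
s=show()
m,img=grab("wrist")
for c,st in orange(img): print(np.round(c,1),st, np.round(ray(m,c,.058),4))
print("flange",flange(m,img,(.556,.0385),ylo=.03))
save("w7",cv2.resize(img[120:290,210:430],None,fx=3.3,fy=3.3))
```

```text
t 13.25 pos [0.5593 0.0387 0.186 ] R
 [[ 0.     1.     0.006]
 [ 1.    -0.    -0.   ]
 [-0.     0.006 -1.   ]] q [-0.01  0.44  1.69 -0.    1.   -0.01] F [ 0.3 -0.4 -0.3] gw 0.586 0.0
[317.9 200.8] [ 300  182   37   39 1169] [0.5569 0.04   0.058 ]
flange (array([0.55721146, 0.04105867]), np.float64(0.04520483158773043), 119)
```

View pics/w7.png

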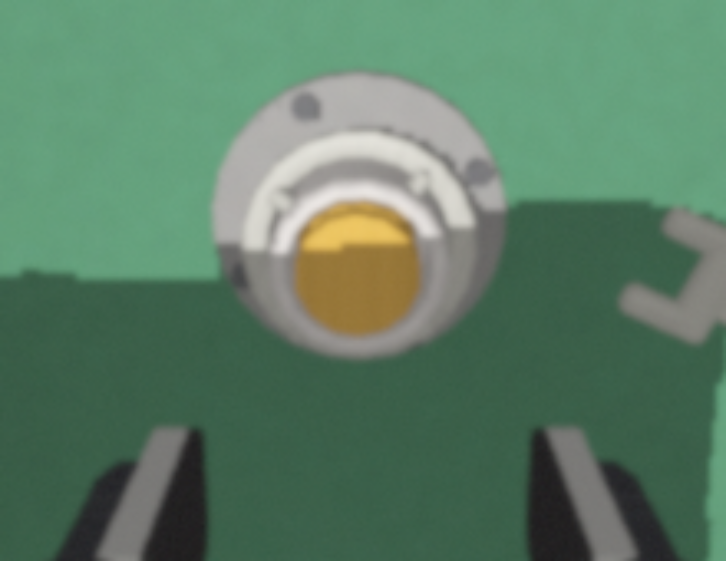

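Three discs now fill the cell, with the top disc centred in the bore at crop (358,270) and sitting just below the rim. Next I'll go to the collar.

Request:
send_rows(commands=[[[-0.269,-0.088,0,0,0,0,0.07],[-0.269,-0.088,0,0,0,0,0.07],[-0.269,-0.088,0,0,0,0,0.07],[-0.269,-0.088,0,0,0,0,0.07],[-0.269,-0.088,0,0,0,0,0.07],[-0.269,-0.088,0,0,0,0,0.07],[-0.269,-0.088,0,0,0,0,0.07],[-0.269,-0.088,0,0,0,0,0.07]]])

```text
t: 14.3
position: [0.4698, -0.2292, 0.1821]
tool_rot: [0.707, 0.708, -0.0, -0.0]
wrist_force: [-0.1, 0.9, -0.5]
grip_width: 0.819
finger_force: 0.0
```

Run:
```python
from h import *
s=show()
m,img=grab("wrist")
for yl in(None,-.25,-.24): print("collar bottom/shoulder z=.032",flange(m,img,(.471,-.231),z=.032,ylo=yl))
h=cv2.cvtColor(img,cv2.COLOR_RGB2HSV)
save("w8",cv2.resize(img[120:290,210:430],None,fx=3.3,fy=3.3))
```

```text
t 14.30 pos [ 0.4698 -0.2292  0.1821] R
 [[-0.001  1.    -0.001]
 [ 1.     0.001  0.   ]
 [ 0.    -0.001 -1.   ]] q [-0.54  0.39  1.79  0.    0.97 -0.54] F [-0.1  0.9 -0.5] gw 0.819 0.0
collar bottom/shoulder z=.032 (array([ 0.47095269, -0.23308725]), np.float64(0.03546094006835656), 110)
collar bottom/shoulder z=.032 (array([ 0.47095715, -0.23045416]), np.float64(0.034878558605298746), 74)
collar bottom/shoulder z=.032 (array([ 0.47085305, -0.22913046]), np.float64(0.033821304707298626), 63)
```

View pics/w8.png

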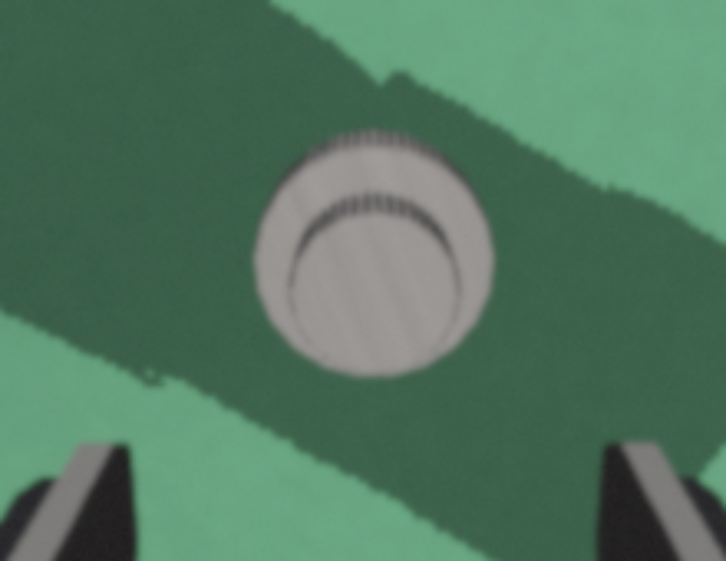

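The collar stands at the crop centre. The shoulder centre is at about full-image (323.3,198.6) and the knob top centre at about (323.6,207).

Run:
```python
from h import *
m,img=grab("wrist"); print(manip.state()["position"])
print(ray(m,(323.3,198.6),.032),ray(m,(323.6,207.),.058))
# lower (near) half of outline only, r fixed 0.034
h=cv2.cvtColor(img,cv2.COLOR_RGB2HSV); g=cv2.inRange(h,(0,0,0),(180,75,255)); n,l,st,_=cv2.connectedComponentsWithStats(g)
cs,_=cv2.findContours((l==l[205,323]).astype(np.uint8),0,1); P=np.array([ray(m,q[0],.032) for q in cs[0]]); P=P[P[:,1]<-.226]
from scipy.optimize import least_squares
print(least_squares(lambda c:np.hypot(P[:,0]-c[0],P[:,1]-c[1])-c[2],[.471,-.231,.034]).x, least_squares(lambda c:np.hypot(P[:,0]-c[0],P[:,1]-c[1])-.034,[.471,-.231]).x)
```

```text
[ 0.46991724 -0.22938874  0.1823339 ]
[ 0.47145713 -0.23261185  0.032     ] [ 0.47153415 -0.23237091  0.058     ]
[ 0.47099393 -0.23428466  0.03467782] [ 0.47099522 -0.23509144]
```

Request:
send_rows(commands=[[[-0.0035,0.0013,0.05,0,0,0,0.07],[-0.0035,0.0013,0.1,0,0,0,0.07],[-0.0035,0.0013,0.12,0,0,0,0.07],[-0.0035,0.0013,0.128,0,0,0,0.07],[-0.0035,0.0013,0.128,0,0,0,0.034],[-0.0035,0.0013,0.128,0,0,0,0.034],[-0.0035,0.0013,0.128,0,0,0,0.034],[-0.0035,0.0013,0.128,0,0,0,0.034],[-0.0035,0.0013,0.128,0,0,0,0.034]]])

```text
t: 15.52
position: [0.4716, -0.2339, 0.0558]
tool_rot: [0.707, 0.707, 0.0, 0.001]
wrist_force: [-0.4, 1.5, 7.2]
grip_width: 0.491
finger_force: 61.4
```

Request:
send_rows(commands=[[[0,0,0,0,0,0,0.034],[0,0,-0.02,0,0,0,0.034],[0,0,-0.08,0,0,0,0.034],[0,0,-0.11,0,0,0,0.034],[0,0,-0.11,0,0,0,0.034]]])

```text
t: 16.15
position: [0.4719, -0.2343, 0.167]
tool_rot: [0.707, 0.707, 0.001, 0.002]
wrist_force: [0.5, 0.1, -2.0]
grip_width: 0.495
finger_force: 61.5
```

Run:
```python
from h import *
s=show()
m,img=grab("wrist"); p=s["position"]
h=cv2.cvtColor(img,cv2.COLOR_RGB2HSV); g=cv2.inRange(h,(0,0,60),(180,75,255))
print(flange(m,img,p[:2]+[0,.02],z=p[2]-.022,ylo=p[1]+.012,pix=20),p)
m2,i2=grab("side"); q=proj(m2,p).astype(int)
save("w9",np.hstack([cv2.resize(img[130:380,170:470],None,fx=1.3,fy=1.3),cv2.resize(i2[q[1]-40:q[1]+40,q[0]-50:q[0]+50],(400,325))]))
```

```text
t 16.15 pos [ 0.4719 -0.2343  0.167 ] R
 [[ 0.     1.     0.004]
 [ 1.    -0.    -0.003]
 [-0.003  0.004 -1.   ]] q [-0.55  0.41  1.79 -0.    0.93 -0.55] F [ 0.5  0.1 -2. ] gw 0.495 61.5
(array([ 0.47129649, -0.2216269 ]), np.float64(0.029162239764059624), 101) [ 0.47190461 -0.23429119  0.16695384]
```

View pics/w9.png

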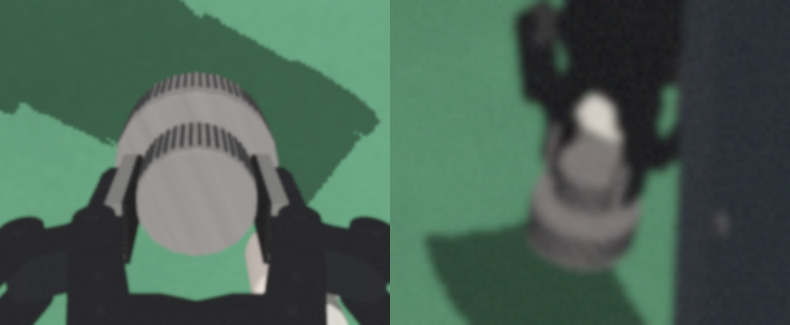

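The wrist half shows the collar gripped squarely by its knob, with the knob top centre near full-image (322,282). The side half confirms it is lifted, and the −2 N reading matches its weight.

Run:
```python
from h import *
s=show(); m,img=grab("wrist"); p=np.array(s["position"])
print("knob top",ray(m,(321.9,282.3),p[2]+.0022)-p)
print("shoulder far",ray(m,(321.9,200.8),p[2]-.0238)-p-[0,.034,0])
g=cv2.cvtColor(img,cv2.COLOR_RGB2GRAY)
print(g[180:245,322].tolist()); print(g[300:345,322].tolist())
```

```text
t 16.25 pos [ 0.4706 -0.2335  0.164 ] R
 [[ 0.  1. -0.]
 [ 1. -0.  0.]
 [ 0. -0. -1.]] q [-0.55  0.42  1.8  -0.    0.93 -0.55] F [-0.7  0.1 -1.7] gw 0.492 61.5
knob top [-0.00016188  0.00223203  0.0022    ]
shoulder far [-0.00013427 -0.00077845 -0.0238    ]
[81, 83, 83, 81, 87, 97, 105, 110, 112, 112, 113, 114, 113, 112, 113, 115, 122, 132, 137, 141, 148, 156, 159, 159, 158, 157, 157, 158, 157, 157, 156, 155, 154, 154, 154, 153, 154, 155, 153, 153, 153, 153, 149, 136, 115, 100, 95, 96, 94, 95, 95, 97, 96, 98, 98, 96, 97, 96, 98, 97, 103, 115, 128, 138, 147]
[151, 152, 151, 152, 153, 151, 153, 152, 152, 152, 151, 152, 152, 152, 151, 151, 152, 151, 151, 151, 150, 150, 150, 150, 150, 150, 147, 144, 141, 143, 142, 141, 142, 143, 143, 144, 143, 143, 142, 142, 141, 141, 141, 143, 143]
```

Request:
send_rows(commands=[[[0.274,0.087,0,0,0,0,0.034],[0.274,0.087,0,0,0,0,0.034],[0.274,0.087,0,0,0,0,0.034],[0.274,0.087,0,0,0,0,0.034],[0.274,0.087,0,0,0,0,0.034],[0.274,0.087,0,0,0,0,0.034],[0.274,0.087,0.02,0,0,0,0.034],[0.274,0.087,0.035,0,0,0,0.034],[0.274,0.087,0.035,0,0,0,0.034],[0.274,0.087,0.035,0,0,0,0.034]]])

```text
t: 17.55
position: [0.5581, 0.0399, 0.1297]
tool_rot: [0.707, 0.707, 0.0, 0.0]
wrist_force: [0.4, 0.0, -2.5]
grip_width: 0.495
finger_force: 61.6
```

Request:
send_rows(commands=[[[0.0004,-0.0005,0.004,0,0,0,0.034],[0.0004,-0.0005,0.008,0,0,0,0.034],[0.0004,-0.0005,0.012,0,0,0,0.034],[0.0004,-0.0005,0.014,0,0,0,0.034],[0.0004,-0.0005,0.016,0,0,0,0.034]]])

```text
t: 18.18
position: [0.5575, 0.0407, 0.1134]
tool_rot: [0.707, 0.707, -0.0, 0.0]
wrist_force: [0.3, -0.2, -2.2]
grip_width: 0.491
finger_force: 61.6
```

Request:
send_rows(commands=[[[0,0,0.003,0,0,0,0.034],[0,0,0.005,0,0,0,0.034],[0,0,0.0065,0,0,0,0.034],[0,0,0.008,0,0,0,0.034],[0,0,0.008,0,0,0,0.034]]])

```text
t: 18.8
position: [0.5574, 0.0407, 0.1054]
tool_rot: [0.707, 0.707, -0.0, -0.0]
wrist_force: [0.7, -0.6, -1.8]
grip_width: 0.493
finger_force: 61.6
```

There was no pin contact where I expected it, so the keyways may already be aligned. I'll continue slowly.

Request:
send_rows(commands=[[[0,0,0.002,0,0,0,0.034],[0,0,0.004,0,0,0,0.034],[0,0,0.005,0,0,0,0.034],[0,0,0.005,0,0,0,0.034]]])

```text
t: 19.3
position: [0.5575, 0.0407, 0.1004]
tool_rot: [0.707, 0.707, -0.0, -0.0]
wrist_force: [-0.1, -0.9, -2.4]
grip_width: 0.492
finger_force: 61.6
```

Request:
send_rows(commands=[[[0,0,0.002,0,0,0,0.034],[0,0,0.003,0,0,0,0.034],[0,0,0.004,0,0,0,0.034],[0,0,0.005,0,0,0,0.034],[0,0,0.005,0,0,0,0.034]]])

```text
t: 19.92
position: [0.5575, 0.0407, 0.0957]
tool_rot: [0.707, 0.707, 0.0, 0.0]
wrist_force: [-2.8, 0.4, 5.6]
grip_width: 0.489
finger_force: 62.0
```

Contact came at TCP z ≈ 0.0965, which matches the spring ring height (21 mm below the rim), so the keyways are over the pins. Now I'll press it home.

Request:
send_rows(commands=[[[0,0,0.001,0,0,0,0.034],[0,0,0.002,0,0,0,0.034],[0,0,0.003,0,0,0,0.034],[0,0,0.004,0,0,0,0.034],[0,0,0.004,0,0,0,0.034]]])

```text
t: 20.55
position: [0.5575, 0.0407, 0.092]
tool_rot: [0.707, 0.707, 0.0, 0.0]
wrist_force: [-4.5, 0.2, 9.4]
grip_width: 0.497
finger_force: 62.3
```

Request:
send_rows(commands=[[[0,0,0.001,0,0,0,0.034],[0,0,0.002,0,0,0,0.034],[0,0,0.003,0,0,0,0.034],[0,0,0.003,0,0,0,0.034]]])

```text
t: 21.05
position: [0.5577, 0.0407, 0.0913]
tool_rot: [0.707, 0.707, 0.0, 0.0]
wrist_force: [-14.7, -0.1, 38.1]
grip_width: 0.492
finger_force: 65.8
```

Request:
send_rows(commands=[[[0,-0.0003,-0.001,0,0,0,0.034],[0,-0.0003,-0.001,0,0,0,0.034],[0,-0.0003,-0.001,0,0,0,0.034],[0,-0.0003,-0.001,0,0,0,0.034]]])

```text
t: 21.55
position: [0.5576, 0.0407, 0.0914]
tool_rot: [0.707, 0.707, 0.0, 0.0]
wrist_force: [-10.1, 0.4, 24.5]
grip_width: 0.492
finger_force: 64.0
```

Run:
```python
from h import *
s=show(); m,img=grab("wrist"); m2,i2=grab("side"); q=proj(m2,s["position"]).astype(int)
for c,st in orange(i2): print(np.round(c,1),st[4],np.round(ray(m2,c,.01),3))
save("w10",np.hstack([cv2.resize(img[130:380,170:470],None,fx=1.3,fy=1.3),cv2.resize(i2[q[1]-35:q[1]+45,q[0]-50:q[0]+50],(400,325))]))
```

```text
t 21.55 pos [0.5576 0.0407 0.0914] R
 [[-0.     1.     0.001]
 [ 1.     0.    -0.   ]
 [-0.     0.001 -1.   ]] q [-0.01  0.58  1.75 -0.    0.81 -0.01] F [-10.1   0.4  24.5] gw 0.492 64.0
[256.4 327.1] 208 [0.451 0.296 0.01 ]
```

View pics/w10.png

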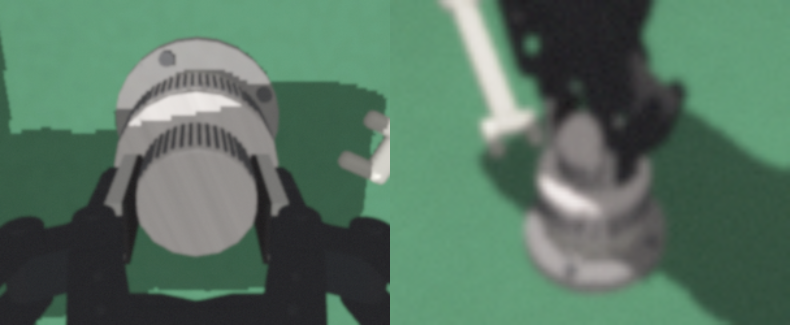

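The collar is seated flat over the cell. It is at its hard stop, held down with about 24 N, and the last spare disc hasn't moved. Handing in.

```bash
python3 -c "
from bench import manip
print(manip.close_job())"
```

```text
the job is handed in; nothing more can be done
None
```

The job is handed in: the cell holds three discs, and the collar is pressed home against the spring ring and held down at about 24 N; it dropped over the pins without needing a turn, and the third spare was left where it lay.

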